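# Load the tube into the part-present nest

## Robot

A 6-joint arm with a two-finger parallel gripper is mounted at the origin on a cart in front of the work surface, level with it; the furniture and walls round the work are solid. World frame = base frame: x ahead of the robot, y to its left, z up, the work surface at z = 0. Lengths are in m, angles in degrees, forces in N, time in s.
With the tool pointing down it reaches from about 0.4 to 0.825 m from the base axis. Payload 7 kg.
Tool frame: the origin (TCP) lies midway between the tips of the shut fingers; the grasp point (between the pads) lies 19 mm behind it; z points along the fingers, y is the line along which they close (so a half turn about z gives the same grasp; the last joint's range is limited). The gripper opens to 88 mm and grips with 3 to 60 N. Pads are 19 mm wide; open, the fingers measure 130 mm over their backs; the gripper's body (78 mm by 193 mm) begins 47 mm behind the grasp point.
Start: joints at [84.345, 20.546, 0.682, 0, -70.136, -16.507], TCP at [0.255, 0.625, 0.227] pointing down, gripper open.
Joint ranges: [-176.03, 176.03], [-82.01, 121.73], [-58.28, 71.71], [-173.87, 95.51], [-174.79, -0.11], [-173.66, 173.66]. Speed limits (degrees/s): [136.94, 136.94, 172.46, 180, 180, 180].

## Interface

Orientations are given as [roll, pitch, yaw] about the fixed x, y, z axes, in that order (R = Rz(yaw) Ry(pitch) Rx(roll)).
In Python, from plant import telemetry, viewer, workorder gives the robot as it stands. The module is installed in compiled form; this text tells all that it offers.
- The arm moves only by the tool carry_out, never from a script. Its argument "rows" is a list of rows, each a list of 6 numbers: the shift along the tool's x, y, z in m, then the turn, a rotation vector about the tool's x, y, z in rad. In form: [[tx, ty, tz, ax, ay, az], ...]. A call has 1 to 8 rows; each row is the pose to reach, as a shift and turn from the pose commanded when the call began, along the tool's axes at that moment; what a row does not reach only later rows make up. A row lasts 1/8 s, in which the tool goes at most 62.5 mm and 10.7 degrees, less where a joint would pass 70% of its speed; a pose out of reach is approached as far as the arm can. A call with a gripper value outside its range is refused whole. "grip" is the gripper's target within -1 to 1 (fully open at 1, half-way at 0, shut at -1), set as the call begins (left out, the last holds). The fingers move at their own pace and stop on an object; the grip force is fixed at half the most. Time passes only in rows, so rows that repeat a pose let the fingers close. It gives the time, the measured TCP pose, the force, the opening and the grip force at its end, in the units of the state.
- telemetry.get_obs(): the state, without advancing time (a new reading comes with each control period).
- viewer.snapshot(name): name is "scene" or "top"; returns the picture (384x512x3 uint8, red, green, blue); there is no depth.
- viewer.camera_info(name): a dict with "intrinsics" (3x3 intrinsics, pixels), "k1" (the pictures are not rectified: a ray, as slopes to the right and down, at radius r is drawn at 1 + k1 r^2 times it, then the intrinsics apply), "extrinsics" (4x4, takes a point from camera to world coordinates). Camera axes: x right, y down, z forward; pixel columns grow to the right and rows downward; lengths in m; the calibration is good to about 2 mm. A picture is of the moment at which its call begins. camera_info takes no time and is no camera call.
- workorder.close_job(): hands the job in; it is judged then, once.
The state is a dict: "clock": time; "joint_pos": joint angles; "qvel": joint speeds; "tau": joint torques, N m; "tool_pos": TCP position; "orientation": TCP orientation; "force": force on the tool from outside, world axes, zero at the start; "moment": the same for the moment, N m; "opening": finger opening in m; "gripper_force": force on a finger pad.
Only numpy, scipy, OpenCV 4.12 (cv2) and the standard library are available. Lean on these libraries where they do the work, as an engineer would, in place of code of your own. Each camera call takes 0.05 s, during which the arm holds its last target. There are 200 camera calls.

## Task

Take the box-section steel tube and set it down (do not drop it) in the nest, lying lengthwise between the blue side guides and flat on the two rest bars, with its end holding the hinged limit-switch lever fully down. Leave the thin flat bar where it lies, and let go of the tube.

Things in the scene. Friction and masses are not known exactly. Their poses are not given: they have to be found in the camera images.
- box_tube: Grey-brown steel box-section tube lying flat on the bench, 44 wide x 185 long x 24 mm high, about 0.33 kg; three times as thick as the flat bar. Origin: centre of its underside; y along its length, x across the 44 mm width, z up. Grip across the width at the middle. Either end may go over the lever.
- flat_bar: Bystander: thin grey-brown flat steel bar lying on the bench, 42 x 190 x 8 mm. Origin: centre of its underside, y along its length. Not the wanted part; leave it alone.
- nest: Fixed nest on a 265 x 90 x 8 mm aluminium plate. Origin: at bench level, under where the tube's middle belongs; x along it to the switch, y across, z up. Rest bars at x = +-45, tops at z = 18 (seated tube's underside). Blue side guides at x = +-70, 24 long, 64 apart, tops z = 32; sides open between the bars. Yellow switch body from x = 112, top z = 44, stops the tube's end; other end open.
- switch_lever (a joint): Hinged steel lever with a red roller in front of the yellow switch body; hinge at nest x = 108, z = 13.5 mm, arm 38 mm towards -x, roller at x = 70. Angle in rad: 0 free (roller top at z = 31), grows as pressed down; about 0.35 under a seated tube, at most 0.42. Light return spring (under 1 N); the tube's weight holds it down.

How it is judged:
By the outcome, as a careful person would: the job done as asked, in the order asked, and still so for the second after the job is handed in, with the robot touching nothing.
It also fails if it takes over 29 s, if anything falls off the work surface, if the arm or the gripper's body presses on something with over 40 N, if the wrist force passes 120 N, or if a joint passes its speed limit or range.

## Working session

There is one attempt and no reset: what is moved stays moved. The work goes in short steps, Python scripts to look and compute and a tool call to move; the robot and the scene stay as the last step left them, time stands still between calls to the robot, and variables do not carry over. Pictures are saved under pics/ and viewed, at most 10 in all, crops included, and the job is handed in when it is done.

Besides the shell and the picture viewer there is one more tool, called after "Call:" as a command line: name --pt "numbers of a row" for each row, then --argument value for the rest. carry_out: Moves the arm, as the interface text tells. Its arguments: {"type":"object","properties":{"rows":{"type":"array"},"grip":{"type":"number"}},"required":["rows"]}

```bash
mkdir -p pics
python3 - <<'E'
from plant import telemetry, viewer
import cv2
for n in("scene","top"):
    im=viewer.snapshot(n); cv2.imwrite(f"pics/{n}0.png",im[:,:,::-1])
    c=viewer.camera_info(n); print(n,c)
o=telemetry.get_obs(); print(o)
E
```

```text
scene {'intrinsics': array([[404.96508366,   0.        , 259.72058783],
       [  0.        , 404.96508366, 188.68351361],
       [  0.        ,   0.        ,   1.        ]]), 'k1': -0.12137135014979109, 'extrinsics': array([[-0.44262807, -0.3778473 ,  0.8132108 , -0.10588094],
       [-0.8966256 ,  0.1744044 , -0.40699586,  0.56373083],
       [ 0.01195474, -0.90929342, -0.41598384,  0.39494394],
       [ 0.        ,  0.        ,  0.        ,  1.        ]])}
top {'intrinsics': array([[458.37391217,   0.        , 257.24530789],
       [  0.        , 458.37391217, 195.58832871],
       [  0.        ,   0.        ,   1.        ]]), 'k1': 0.004390736364241541, 'extrinsics': array([[-0.01732159, -0.9966909 ,  0.07941791,  0.50730853],
       [-0.99969789,  0.01864956,  0.01601018,  0.20061835],
       [-0.01743831, -0.0791166 , -0.99671283,  0.88074254],
       [ 0.        ,  0.        ,  0.        ,  1.        ]])}
{'clock': 0.1, 'joint_pos': array([ 8.43445130e+01,  2.05882538e+01,  6.39885185e-01, -1.78495094e-02,
       -7.01351441e+01, -1.65081504e+01]), 'qvel': array([-0.07085805, -0.02942494,  0.12335226,  0.06009806, -0.00507121,
        0.02062964]), 'tau': array([-1.06831318e-03, -5.84161735e+01,  2.93746895e+01,  7.01548845e+00,
        1.00863082e-02, -6.04254046e-05]), 'tool_pos': array([0.25449273, 0.62472678, 0.22571215]), 'orientation': array([ 1.79915161e+02, -7.64360113e-03, -2.21697093e+01]), 'force': array([-0.40630789, -0.62562952, -0.56017753]), 'moment': array([ 0.05468398, -0.00333951,  0.02725762]), 'gripper_force': 0.0, 'opening': 0.0874019162696462}
```

View pics/scene0.png

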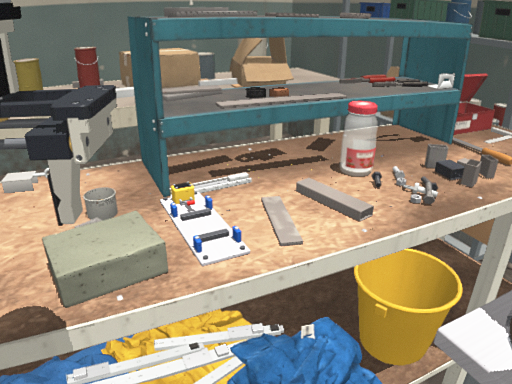

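View pics/top0.png

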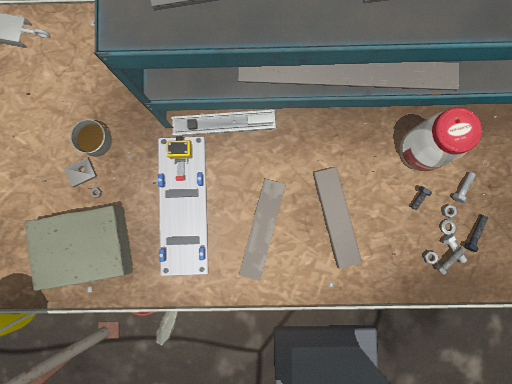

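The top view shows the box tube as the thicker piece at about (337,217), the flat bar at (262,229), and the nest plate at (183,206) with its yellow switch at (179,149), towards world +x. The scene view confirms it: the tube at (333,198) is the thick one. A green block stands left of the nest at (80,247), so I'll check its height as well.

```bash
cat > h.py <<'E'
import numpy as np, cv2
from plant import telemetry, viewer
def rays(name,px):
    c=viewer.camera_info(name); K=c["intrinsics"]; E=c["extrinsics"]
    D=np.array([c["k1"],0,0,0,0.])
    u=cv2.undistortPoints(np.array(px,float).reshape(-1,1,2),K,D).reshape(-1,2)
    return E[:3,3], np.c_[u,np.ones(len(u))]@E[:3,:3].T
def plane(name,px,z):
    o,d=rays(name,px); return o+d*((z-o[2])/d[:,2])[:,None]
def blobs(mask,box,k=3):
    m=np.zeros_like(mask); x0,y0,x1,y1=box; m[y0:y1,x0:x1]=mask[y0:y1,x0:x1]
    m=cv2.morphologyEx(m,cv2.MORPH_CLOSE,np.ones((k,k),np.uint8))
    return sorted(cv2.findContours(m,cv2.RETR_EXTERNAL,cv2.CHAIN_APPROX_NONE)[0],key=cv2.contourArea,reverse=True)
def rect(name,cnt,z):
    p=plane(name,cnt.reshape(-1,2),z)[:,:2]
    (c,s,a)=cv2.minAreaRect((p*1000).astype(np.float32)); b=cv2.boxPoints((c,s,a))
    e=[b[1]-b[0],b[2]-b[1]]; L=max(e,key=np.linalg.norm); an=np.degrees(np.arctan2(L[1],L[0]))
    an=(an+90)%180-90
    return np.round(c,1),np.round(sorted(s),1),round(an,2)
E
python3 - <<'E'
from h import *
im=cv2.imread("pics/top0.png"); hsv=cv2.cvtColor(im,cv2.COLOR_BGR2HSV)
for p in [(337,217),(262,229),(300,220),(183,220),(180,150),(161,180),(321,172),(230,200)]: print(p,hsv[p[1],p[0]])
H,S,V=cv2.split(hsv)
low=((S<70)*255).astype(np.uint8)
for n,box,z in(("tube",(300,155,375,280),.024),("bar",(230,170,295,290),.008)):
    for c in blobs(low,box)[:2]: print(n,cv2.contourArea(c),rect("top",c,z))
wh=((S<60)&(V>150)).astype(np.uint8)*255
c=blobs(wh,(145,134,222,285),9)[0]; print("plate",rect("top",c,.008))
bl=((H>100)&(H<130)&(S>120)).astype(np.uint8)*255
for c in blobs(bl,(145,130,222,285))[:6]:
    r=rect("top",c,.032); print("blue",cv2.contourArea(c),r)
ye=((H>20)&(H<35)&(S>150)&(V>120)).astype(np.uint8)*255
c=blobs(ye,(150,130,215,170),7)[0]; print("yellow",rect("top",c,.044))
re=(((H<8)|(H>172))&(S>130)).astype(np.uint8)*255
for c in blobs(re,(150,150,215,200))[:2]: print("red",rect("top",c,.028))
# bars dark
dk=((V<130)&(S<70)).astype(np.uint8)*255
for c in blobs(dk,(163,184,203,250))[:2]: print("restbar",rect("top",c,.018))
# block top corner height across 2 views: right-front, right-back top corners
def tri(a,b):
    o1,d1=rays("top",[a]);o2,d2=rays("scene",[b]);d1=d1[0];d2=d2[0]
    t=np.linalg.lstsq(np.c_[d1,-d2],o2-o1,rcond=None)[0];p,q=o1+t[0]*d1,o2+t[1]*d2
    return np.round((p+q)/2,3),round(np.linalg.norm(p-q),4)
print("block",tri((116,206),(124,215)),tri((126,275),(165,243)))
tu=blobs(low,(300,155,375,280))[0]
cv2.drawContours(im,[tu],-1,(0,255,0),1)
cv2.imwrite("pics/chk.png",cv2.resize(im[125:295,140:380],None,fx=3,fy=3,interpolation=cv2.INTER_NEAREST))
E
```

```text
(337, 217) [ 15  29 161]
(262, 229) [ 15  23 152]
(300, 220) [ 16  93 153]
(183, 220) [120   2 216]
(180, 150) [15  6 86]
(161, 180) [108  20 194]
(321, 172) [ 18  28 155]
(230, 200) [ 14  86 181]
tube 2350.5 (array([532.3,  68.4]), array([ 48.5, 185.4]), np.float32(13.04))
tube 0.0 (array([626. , 124.6]), array([0. , 1.9]), np.float32(88.86))
bar 2133.0 (array([514. , 209.7]), array([ 47.7, 189.8]), np.float32(-15.92))
plate (array([564.5, 353.6]), array([105.4, 270.9]), np.float32(0.8))
blue 24.5 (array([607.6, 395.5]), array([ 7.5, 22.6]), np.float32(-0.05))
blue 24.5 (array([609. , 322.5]), array([ 7.5, 20.7]), np.float32(-0.44))
blue 21.5 (array([469.8, 319.8]), array([ 7.4, 20.2]), np.float32(-0.45))
blue 20.5 (array([469.2, 393.7]), array([ 7.4, 20.2]), np.float32(-0.04))
yellow (array([663.1, 358.1]), array([33.1, 44.3]), np.float32(-87.05))
red (array([612.1, 359.7]), array([ 5.7, 13.3]), np.float32(88.89))
restbar (array([584.4, 358. ]), array([15., 59.]), np.float32(-88.95))
restbar (array([494.2, 367.7]), array([13.1, 35.8]), np.float32(89.02))
block (array([0.563, 0.487, 0.047]), np.float64(0.0268)) (array([0.436, 0.454, 0.055]), np.float64(0.0051))
```

View pics/chk.png

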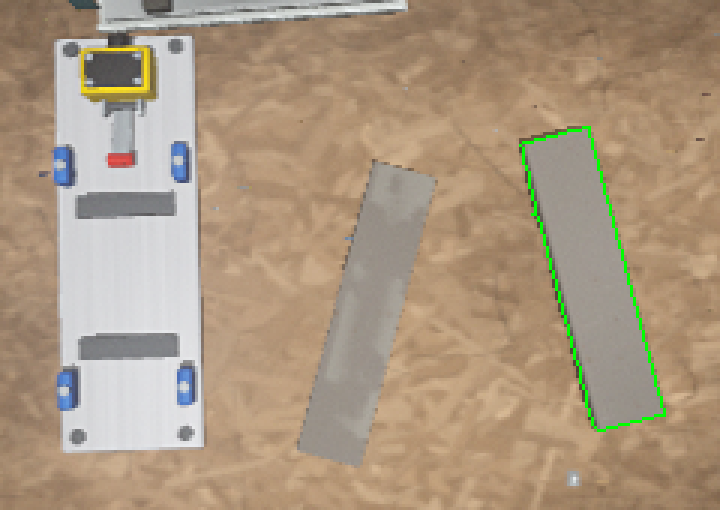

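Crop check: the tube outline (527–665,127–430 in the crop) is clean, and its +y side face accounts for the extra 4 mm of width. That puts the tube centre near (0.533, 0.066), axis 13°. The guides, rest bars and roller agree on the nest at (0.539, 0.358), yaw about 0.9°. The block is about 52 mm high, which clears the gripper body. I'll move over the tube.

Call:
carry_out --grip 1 --pt "0.02 0.018 0 0 0 -0.02" --pt "0.055 0.05 0 0 0 -0.07" --pt "0.095 0.085 0 0 0 -0.12" --pt "0.135 0.12 0 0 0 -0.17" --pt "0.175 0.155 0 0 0 -0.22" --pt "0.215 0.19 0 0 0 -0.27" --pt "0.255 0.225 0 0 0 -0.32" --pt "0.29 0.255 0 0 0 -0.37"

```text
clock: 1.1
tool_pos: [0.4273, 0.2776, 0.2265]
orientation: [180.0, 0.0, -0.9]
force: [0.5, -0.4, -0.3]
opening: 0.0877
gripper_force: 0.0
```

Call:
carry_out --pt "0.018 0.035 0.01 0 0 -0.04" --pt "0.037 0.071 0.03 0 0 -0.08" --pt "0.055 0.106 0.05 0 0 -0.12" --pt "0.073 0.141 0.075 0 0 -0.16" --pt "0.09 0.173 0.095 0 0 -0.2" --pt "0.103 0.198 0.115 0 0 -0.23" --pt "0.1095 0.211 0.127 0 0 -0.244" --pt "0.1095 0.211 0.127 0 0 -0.244"

```text
clock: 2.1
tool_pos: [0.5323, 0.0655, 0.0982]
orientation: [180.0, 0.2, 12.9]
force: [-0.5, -0.7, -0.8]
opening: 0.0877
gripper_force: 0.0
```

Run:
```python
from h import *
a=viewer.snapshot("scene");b=viewer.snapshot("top")
cv2.imwrite("pics/over.png",np.vstack([a[100:300,150:450],b[110:310,200:500]])[:,:,::-1].repeat(1,0))
o=telemetry.get_obs();print(o["tool_pos"],o["orientation"],o["joint_pos"])
```

```text
[0.53289988 0.06678538 0.09960941] [1.79992512e+02 1.72631970e-02 1.29814464e+01] [ 2.80690510e+01  1.45617920e+01 -2.63211661e+01  3.61787394e-03
 -4.91356591e+01  7.49100291e+01]
```

View pics/over.png

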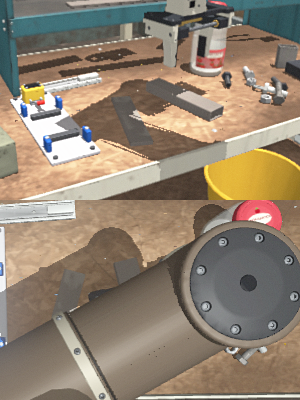

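The gripper is over the tube with its body close to the jar (red lid, at about (208,15) in the upper crop). I'll work out the jar clearance before going down.

Run:
```python
from h import *
o1,d1=rays("top",[(459,130)]);o2,d2=rays("scene",[(363,103)])
t=np.linalg.lstsq(np.c_[d1[0],-d2[0]],o2-o1,rcond=None)[0]
p,q=o1+t[0]*d1[0],o2+t[1]*d2[0];print("lid",p,q)
print("base front",plane("scene",[(357,175),(341,168),(375,172)],0))
print("base top view",plane("top",[(402,160),(416,170)],0))
c=p[:2]; R=np.array([np.cos(np.radians(13)),np.sin(np.radians(13))]);n=np.array([R[1],-R[0]])
v=c-[.533,.066];print("lid centre in tool x,y",v@R,v@n)
```

```text
lid [ 0.65818373 -0.09951102  0.18152732] [ 0.65848743 -0.09912913  0.18142893]
base front [[ 0.63717239 -0.08725869  0.        ]
 [ 0.69427073 -0.07877961  0.        ]
 [ 0.63366479 -0.14472501  0.        ]]
base top view [[ 0.64108775 -0.06552538  0.        ]
 [ 0.62114145 -0.09146611  0.        ]]
lid centre in tool x,y 0.08474340644040484 0.18942919205622505
```

About 65 mm clear of the jar. I'll go down and grip.

Call:
carry_out --pt "0 0 0.015 0 0 0" --pt "0 0 0.035 0 0 0" --pt "0 0 0.055 0 0 0" --pt "0 0 0.07 0 0 0" --pt "0 0 0.082 0 0 0" --pt "0 0 0.09 0 0 0" --pt "0 0 0.095 0 0 0" --pt "0 0 0.095 0 0 0"

```text
clock: 3.2
tool_pos: [0.533, 0.0667, 0.0044]
orientation: [180.0, 0.0, 13.0]
force: [-0.0, -1.0, -1.0]
opening: 0.0875
gripper_force: 0.0
```

Call:
carry_out --grip -1 --pt "0 0 0 0 0 0" --pt "0 0 0 0 0 0" --pt "0 0 0 0 0 0" --pt "0 0 0 0 0 0" --pt "0 0 0 0 0 0" --pt "0 0 0 0 0 0"

```text
clock: 3.95
tool_pos: [0.533, 0.0667, 0.0046]
orientation: [180.0, -0.0, 13.0]
force: [-0.0, -0.2, 0.8]
opening: 0.0441
gripper_force: 30.0
```

Call:
carry_out --pt "0 0 -0.005 0 0 0" --pt "0 0 -0.015 0 0 0" --pt "0 0 -0.03 0 0 0" --pt "0 0 -0.05 0 0 0" --pt "0 0 -0.07 0 0 0" --pt "0 0 -0.085 0 0 0" --pt "0 0 -0.095 0 0 0" --pt "0 0 -0.095 0 0 0"

```text
clock: 4.95
tool_pos: [0.5333, 0.0669, 0.1003]
orientation: [-180.0, -0.1, 13.0]
force: [-0.3, -0.0, -2.2]
opening: 0.044
gripper_force: 30.0
```

Call:
carry_out --pt "0.004 -0.015 0 0 0 0.01" --pt "0.014 -0.055 0 0 0 0.04" --pt "0.026 -0.105 0 0 0 0.08" --pt "0.04 -0.16 0 0 0 0.12" --pt "0.053 -0.21 0 0 0 0.16" --pt "0.064 -0.252 0 0 0 0.19" --pt "0.0705 -0.278 0 0 0 0.208" --pt "0.0715 -0.2825 0 0 0 0.211"

```text
clock: 5.95
tool_pos: [0.5382, 0.3603, 0.098]
orientation: [179.9, 0.1, 1.0]
force: [-0.1, -0.8, -3.6]
opening: 0.0437
gripper_force: 30.0
```

Run:
```python
from h import *
a=viewer.snapshot("scene");b=viewer.snapshot("top")
cv2.imwrite("pics/s2.png",a[:,:,::-1]);cv2.imwrite("pics/t2.png",b[:,:,::-1])
cv2.imwrite("pics/both2.png",np.hstack([cv2.resize(a[110:310,120:320],(399,399)),cv2.resize(b[110:310,80:280],(399,399))])[:,:,::-1])
o=telemetry.get_obs();print(o["tool_pos"],o["orientation"],o["force"])
```

```text
[0.5382053  0.35856954 0.09833029] [1.79918599e+02 8.04323778e-02 9.79420682e-01] [-0.14640082  0.13279865 -2.04968648]
```

View pics/both2.png

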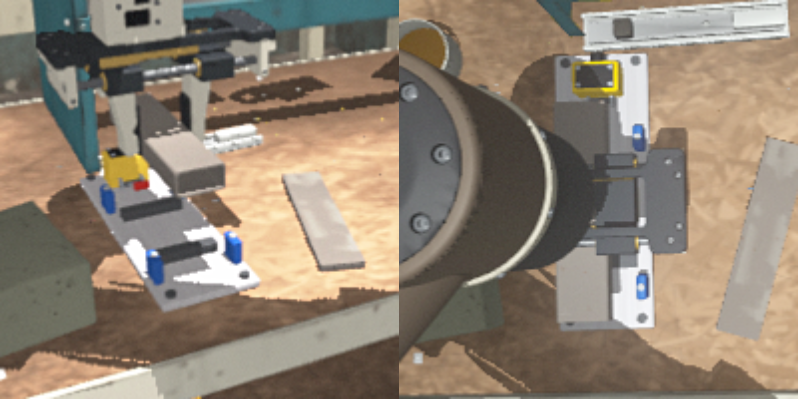

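The tube is held level and runs lengthwise over the nest. In the top view its ends are at rows of about 161 and 271, and its right edge is at column 187. I'll turn those into a tube pose.

Run:
```python
from h import *
im=cv2.imread("pics/t2.png"); g=cv2.GaussianBlur(cv2.cvtColor(im,cv2.COLOR_BGR2GRAY),(3,3),0).astype(float)
# right edge of the tube: strongest bright step to the right (plate is brighter)
pts=[]
for r in list(range(166,176))+list(range(248,268)):
    s=np.diff(g[r,180:194]); pts.append((180.5+s.argmax(),r))
w=plane("top",pts,.1178)[:,:2]; 
vx,vy,x0,y0=cv2.fitLine(w.astype(np.float32),cv2.DIST_HUBER,0,.001,.001).ravel()
print("edge angle",np.degrees(np.arctan(vy/vx)),"y at x=.538",y0+(.538-x0)*vy/vx)
for c in (164,170,176,182):
    f=g[155:168,c];n=g[262:282,c];
    e=[(c,155.5+np.abs(np.diff(f)).argmax()),(c,262.5+np.abs(np.diff(n)).argmax())]
    q=plane("top",e,.1178);print(c,e,q[:,0],q[:,0].mean(),q[0,0]-q[1,0])
```

```text
edge angle -2.559942 y at x=.538 0.32755992
164 [(164, np.float64(160.5)), (164, np.float64(270.5))] [0.63037138 0.44671919] 0.5385452854290846 0.18365219833989987
170 [(170, np.float64(160.5)), (170, np.float64(274.5))] [0.63016919 0.44001386] 0.5350915229905591 0.19015533072605917
176 [(176, np.float64(155.5)), (176, np.float64(274.5))] [0.63847882 0.43985473] 0.5391667760196752 0.19862408527109365
182 [(182, np.float64(155.5)), (182, np.float64(274.5))] [0.63827463 0.43969587] 0.5389852472376864 0.19857876395186658
```

Call:
carry_out --pt "0 0 0.01 0 0 0" --pt "0 0 0.022 0 0 0" --pt "0 0 0.034 0 0 0" --pt "0 0 0.044 0 0 0" --pt "0 0 0.05 0 0 0" --pt "0 0 0.053 0 0 0" --pt "0 0 0.053 0 0 0"

```text
clock: 6.92
tool_pos: [0.539, 0.3581, 0.0465]
orientation: [180.0, -0.0, 0.9]
force: [0.7, 0.0, -2.0]
opening: 0.0437
gripper_force: 30.0
```

Run:
```python
from h import *
a=viewer.snapshot("scene");b=viewer.snapshot("top")
cv2.imwrite("pics/both3.png",np.hstack([cv2.resize(a[150:270,140:260],(399,399)),cv2.resize(b[130:290,110:270],(399,399))])[:,:,::-1])
o=telemetry.get_obs();print(o["tool_pos"],o["orientation"],o["force"])
```

```text
[0.53917983 0.35829386 0.04694614] [-1.79975505e+02 -2.80857718e-02  9.35998818e-01] [ 0.52612233  1.12473125 -2.25199944]
```

View pics/both3.png

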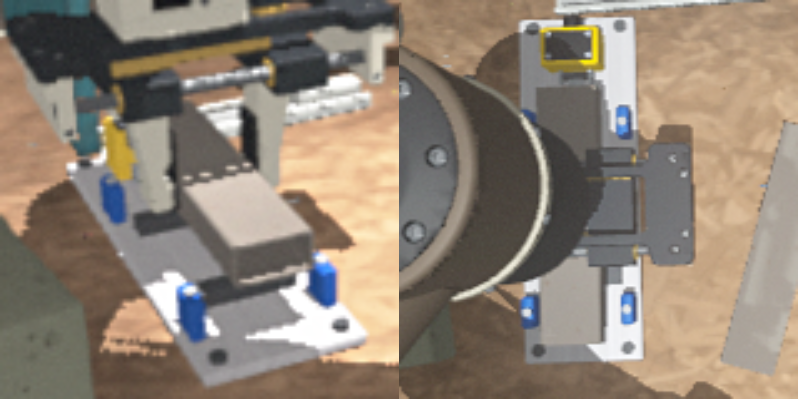

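The tube (columns 540–604 in the right crop) lies centred between the guides (530, 628) once parallax is allowed for, and clear of the yellow body. I'll lower it gently.

Call:
carry_out --pt "0 0 0.004 0 0 0" --pt "0 0 0.009 0 0 0" --pt "0 0 0.013 0 0 0" --pt "0 0 0.017 0 0 0" --pt "0 0 0.02 0 0 0" --pt "0 0 0.0215 0 0 0" --pt "0 0 0.0225 0 0 0" --pt "0 0 0.0225 0 0 0"

```text
clock: 8.02
tool_pos: [0.539, 0.3581, 0.0241]
orientation: [-180.0, -0.0, 0.9]
force: [-1.1, 0.0, -1.8]
opening: 0.0434
gripper_force: 30.0
```

Call:
carry_out --pt "0 0 0.0005 0 0 0" --pt "0 0 0.001 0 0 0" --pt "0 0 0.0015 0 0 0" --pt "0 0 0.0015 0 0 0"

```text
clock: 8.52
tool_pos: [0.539, 0.3581, 0.0227]
orientation: [-180.0, -0.0, 0.9]
force: [-0.3, -0.3, -0.3]
opening: 0.0441
gripper_force: 30.0
```

Call:
carry_out --pt "0 0 0.0003 0 0 0" --pt "0 0 0.0006 0 0 0" --pt "0 0 0.0006 0 0 0"

```text
clock: 8.9
tool_pos: [0.539, 0.3581, 0.0226]
orientation: [-180.0, -0.0, 0.9]
force: [-2.7, -0.1, 5.0]
opening: 0.0439
gripper_force: 30.0
```

The tube is seated: 5 N upward, with the height as expected. I'll release it.

Call:
carry_out --grip 1 --pt "0 0 0 0 0 0" --pt "0 0 0 0 0 0" --pt "0 0 0 0 0 0" --pt "0 0 0 0 0 0" --pt "0 0 0 0 0 0" --pt "0 0 0 0 0 0"

```text
clock: 9.65
tool_pos: [0.539, 0.3581, 0.0219]
orientation: [180.0, 0.0, 0.9]
force: [-0.9, 0.5, -0.7]
opening: 0.0872
gripper_force: 0.0
```

Call:
carry_out --pt "0 0 -0.01 0 0 0" --pt "0 0 -0.03 0 0 0" --pt "0 0 -0.06 0 0 0" --pt "0 0 -0.09 0 0 0" --pt "0 0 -0.12 0 0 0" --pt "0 0 -0.145 0 0 0" --pt "0 0 -0.16 0 0 0" --pt "0 0 -0.16 0 0 0"

```text
clock: 10.65
tool_pos: [0.5393, 0.3585, 0.1833]
orientation: [-179.9, -0.1, 0.9]
force: [-0.1, 0.6, -1.0]
opening: 0.0876
gripper_force: 0.0
```

Call:
carry_out --pt "-0.005 0.03 0 0 0 0" --pt "-0.01 0.075 0 0 0 0" --pt "-0.02 0.12 0 0 0 0" --pt "-0.03 0.165 0 0 0 0" --pt "-0.035 0.205 0 0 0 0" --pt "-0.04 0.235 0 0 0 0" --pt "-0.04 0.25 0 0 0 0" --pt "-0.04 0.25 0 0 0 0"

```text
clock: 11.65
tool_pos: [0.5029, 0.1068, 0.1814]
orientation: [180.0, 0.0, 0.9]
force: [-1.0, 0.5, 0.4]
opening: 0.0876
gripper_force: 0.0
```

Run:
```python
from h import *
a=viewer.snapshot("scene");b=viewer.snapshot("top")
cv2.imwrite("pics/both4.png",np.hstack([cv2.resize(a[150:270,140:260],(399,399)),cv2.resize(b[130:290,110:270],(399,399))])[:,:,::-1])
o=telemetry.get_obs();print(o["clock"],o["tool_pos"],o["opening"],o["force"])
```

```text
11.75 [0.50321923 0.10786245 0.18155209] 0.08775486801737598 [-0.47627924  0.7409692  -0.43825145]
```

View pics/both4.png

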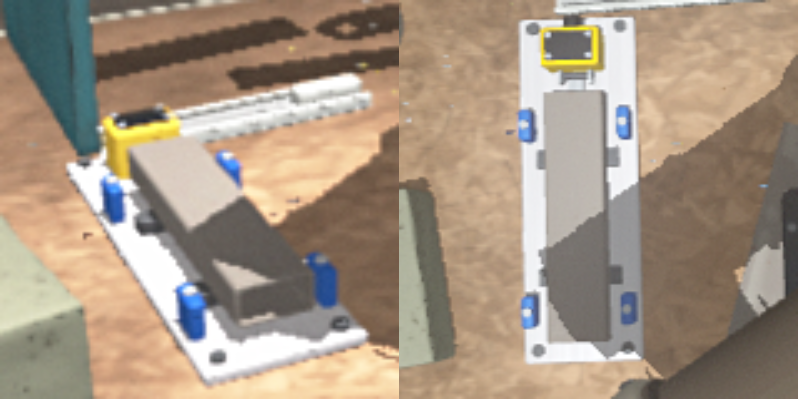

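The tube lies centred between the guides (columns 545–608, guides at 527 and 625 in the right crop). It is flat on both rest bars, with its far end (row 90) covering the roller. The gripper is open and well clear.

```bash
python3 -c "
from plant import workorder; print(workorder.close_job())"
```

```text
the job is handed in; nothing more can be done
None
```

The tube is released in the nest, flat on both rest bars between the blue guides with its end over the lever roller; the flat bar was not touched, and the job was handed in at about 12 s of the 29 s allowed (the lever angle itself could not be measured and no verdict came back).

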